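# Oil the spindle and hold the spread snap ring at its groove

### The arm

A 6-joint arm with a two-finger parallel gripper is mounted at the origin on a cart in front of the work surface, level with it; the furniture and walls round the work are solid. World frame = base frame: x ahead of the robot, y to its left, z up, the work surface at z = 0. Lengths are in m, angles in rad, forces in N, time in s.
With the tool pointing down it reaches from about 0.25 to 0.775 m from the base axis. Payload 4 kg.
Tool frame: the origin (TCP) lies midway between the tips of the shut fingers; the grasp point (between the pads) lies 19 mm behind it (robot.tcp_to_grasp is the distance from the TCP to the grasp point, in m); z points along the fingers, y is the line along which they close (so a half turn about z gives the same grasp; the last joint's range is limited). The gripper opens to 94 mm and grips with 3 to 60 N. Pads are 16 mm wide; open, the fingers measure 119 mm over their backs; the gripper's body (75 mm by 177 mm) begins 78 mm behind the grasp point.
Start: joints at [-1.418, 0.087, 1.371, -0, 1.684, -0.103], TCP at [0.139, -0.532, 0.206] pointing down, gripper open.
Joint ranges: [-3.1, 3.1], [-0.76, 2.03], [0.27, 2.55], [-1.08, 4.22], [0.17, 2.65], [-2.57, 2.57]. Speed limits (rad/s): [2.79, 2.79, 3.14, 3.14, 3.14, 3.14].

### API

Orientations are given as [roll, pitch, yaw] about the fixed x, y, z axes, in that order (R = Rz(yaw) Ry(pitch) Rx(roll)).
In Python, from bench import robot, viewer gives the robot as it stands. The module is installed in compiled form; this text tells all that it offers.
- The arm moves only by the shell command python3 -m handwheel 'ROWS' [OPENING]. ROWS is JSON, a list of rows, each a list of 6 numbers: the shift along the tool's x, y, z in units of 0.2 m (1.0 is 0.2 m), then the turn, a rotation vector about the tool's x, y, z in units of 30 degrees (1.0 is 30 degrees). In form: [[x, y, z, wx, wy, wz], ...]. A call has 1 to 10 rows; each row is the pose to reach, as a shift and turn from the pose commanded when the call began, along the tool's axes at that moment; what a row does not reach only later rows make up. A row lasts 1/12 s, in which the tool goes at most 41.7 mm and 7.16 degrees, less where a joint would pass 70% of its speed; a pose out of reach is approached as far as the arm can. A call with a number of a shift or a turn outside -1 to 1 is refused whole. A call with a gripper value outside its range is refused whole. OPENING is the gripper's target within -1 to 1 (shut at 1, half-way at 0, fully open at -1), set as the call begins (- or left out, the last holds). The fingers move at their own pace and stop on an object; the grip force is fixed at half the most. Time passes only in rows, so rows that repeat a pose let the fingers close. It gives the time, the measured TCP pose, the force, the opening and the grip force at its end, in the units of the state.
- robot.get_obs(): the state, without advancing time (a new reading comes with each control period).
- viewer.snapshot(name): name is "scene" or "top"; returns the picture (384x512x3 uint8, red, green, blue); there is no depth.
- viewer.calibration(name): a dict with "fx", "fy", "cx", "cy" (pixels), "R" (3x3) and "t" (3): a world point X has camera coordinates R X + t. Camera axes: x right, y down, z forward; pixel columns grow to the right and rows downward; lengths in m; the calibration is good to about 2 mm. A picture is of the moment at which its call begins. calibration takes no time and is no camera call.
- robot.close_job(): hands the job in; it is judged then, once.
The state is a dict: "time": time; "joint_positions": joint angles; "qvel": joint speeds; "joint_torque": joint torques, N m; "tool_pos": TCP position; "ee_rot": TCP orientation; "wrist_force": force on the tool from outside, world axes, zero at the start; "wrist_torque": the same for the moment, N m; "width": finger opening in m; "finger_force": force on a finger pad.
Only numpy, scipy, OpenCV 4.12 (cv2) and the standard library are available. Lean on these libraries where they do the work, as an engineer would, in place of code of your own. Each camera call takes 0.05 s, during which the arm holds its last target. There are 200 camera calls.

### The job

Give the spindle stub a shot of oil by pressing the nozzle cap of the bottle beside it all the way down and letting it spring back up. Then squeeze the snap ring pliers to spread the ring that hangs on their tips, slide the ring down over the end of the spindle to the groove just above the flange, and finish there still holding the pliers: ring fully spread, level and centred round the groove, carried by you alone without resting on or pressing against the spindle. Leave the other things where they stand.

Things in the scene. Friction and masses are not known exactly. Their poses are not given: they have to be found in the camera images.
- stand: Fixed stand: metal base plate 100x270x10 mm carrying the spindle stub and, 150 mm from it, a clamped white oil bottle 56 mm across. Origin on the spindle axis at worktop height; z up, y from the spindle to the bottle. The spindle's housing is 54 mm across, 72 mm below a height of 22 mm.
- groove (a point): Centre of the ring groove of the vertical spindle stub, 89 mm above the worktop. The groove is 8 mm high (4 mm up and down from here), 21 mm across. Above it the stub is 26 mm across up to its chamfered end; right below it is a flange 40 mm across whose top face is 4 mm below this point.
- spindle_end (a point): Centre of the upper end face of the spindle stub, 30 mm above the groove's centre.
- cap_top (a point): Centre of the top of the oil bottle's sprung nozzle cap: white, ribbed, round, 30 mm across, 17 mm high, with a thin spout to the spindle; 159 mm above the worktop at rest. Moves down with the cap.
- cap (a joint): How far the nozzle cap is pressed down, in m: 0 at rest, 0.008 fully down. A spring pushes it back up: about 2 N at the top, 5.5 N fully down.
- rest: Fixed grey rest that carries the pliers 30 mm above the worktop on a round post under their pivot and a cross bar near the handle ends, 108 mm behind. Its foot plate is 50 mm wide, 6 mm high. Origin under the post at worktop height; x points towards the ring end of the pliers.
- pliers_grip (a point): Where to grip the snap ring pliers: on their middle line, midway between the two black handles, half-way up; 37 mm above the worktop at the start, nothing under the handles here but the rest's foot plate. Site axes = pliers' axes: x from the handles along the middle line to the ring, y across the handles, z up. The pliers lie loose and flat, 230 mm long, 0.22 kg; the pivot is 60 mm ahead.
- pliers_left (a joint): Opening of the pliers, rad, of the left limb (the right mirrors it): 0 relaxed, 0.156 squeezed to the stop, ring fully spread. Squeezing the handles SPREADS the ring. Handles: 14 mm high, 12 mm thick; over their outer faces at pliers_grip 55 mm relaxed, 36 mm with parallel faces at the stop. Spring: about 4 N at the end of travel; 20 N of grip or more holds them at the stop.
- ring_center (a point): Centre of the snap ring when spread; fixed in the pliers' frame, 142 mm along x from pliers_grip and 11 mm lower; z is the ring's axis. The ring is of 4 mm round steel wire, its gap towards the handles, hung on the plier tips just below the jaws; nothing reaches more than 21 mm beyond this point. Inside it is about 20 mm wide relaxed (cannot pass the spindle), 34 mm across fully spread.
- by_kit_box_red: Bystander, loose: small dark red-brown carton, 52x63x90 mm; origin at the centre of its underside.
- by_vial_amber_1: Bystander, loose: small amber vial with a black cap, 28 mm across, 57 mm high; origin at the centre of its underside.
- by_beaker_empty: Bystander, loose: empty glass beaker, 65 mm across, 85 mm high; origin at the centre of its underside.
- by_slide_box: Bystander, loose: small carton, 28x78x30 mm; origin at the centre of its underside.
- by_cover_box: Bystander, loose: small flat carton, 50x50x22 mm; origin at the centre of its underside.
- by_petri_3: Bystander, loose: closed petri dish, 89 mm across, 15 mm high; origin at the centre of its underside.
- by_tape_autoclave: Bystander, loose: roll of beige tape lying flat, 93 mm across, 18 mm high; origin at the centre of its underside.

How it is judged:
On the way, in this order (a step that is already met when the one before it is completed fails the run):
1. the nozzle cap is pressed fully down (6 mm or more) (value of joint cap above 0.006 m), for 0.06 s.
2. the cap has sprung back up (less than 1.5 mm down) (value of joint cap below 0.0015 m), for 0.1 s.
3. the spread ring is over the end of the spindle (value of joint pliers_left above 0.13 rad and horizontal distance between ring_center and groove below 0.008 m and z of ring_center in the frame of groove above 0.015 m), for 0.05 s.
At the end, for the whole second after the job is handed in: The ring's centre is within 3.5 mm of the groove's centre in height and 5 mm sideways, tilted less than 0.12 rad, the pliers squeezed to 0.13 rad or more and held by the fingers, at rest, with less than 1 N between pliers or ring and the stand; the nozzle cap is up (value of joint pliers_left above 0.13 rad and horizontal distance between ring_center and groove below 0.005 m and z of ring_center in the frame of groove between -0.0035 and 0.0035 m and angle between ring_center's own z axis and vertical below 0.12 rad and contact force between pliers and stand below 1 N and contact force between pliers and the fingers above 3 N and value of joint cap below 0.0015 m and linear speed of pliers below 0.02 m/s); the arm keeps its last pose, push and grip.
It fails at once if a bystander is moved more than 30 mm (distance of any of by_kit_box_red, by_vial_amber_1, by_beaker_empty, by_slide_box, by_cover_box, by_petri_3, by_tape_autoclave from where it was at the start of the episode above 0.03 m).
It also fails if it takes over 51 s, if anything falls off the work surface, if the arm or the gripper's body presses on something with over 40 N, if the wrist force passes 120 N, or if a joint passes its speed limit or range.

## Working session

There is one attempt and no reset: what is moved stays moved. The work goes in short steps, Python scripts to look and compute and a shell command to move; the robot and the scene stay as the last step left them, time stands still between calls to the robot, and variables do not carry over. Pictures are saved under pics/ and viewed, at most 10 in all, crops included, and the job is handed in when it is done.

```bash
mkdir -p pics
python3 - <<'E'
from bench import robot, viewer
import cv2,numpy as np
for n in("scene","top"):
    im=viewer.snapshot(n); cv2.imwrite(f"pics/{n}0.png",im[:,:,::-1]); 
    cv2.imwrite(f"pics/{n}0b.png",cv2.resize(im[:,:,::-1],(800,600),interpolation=cv2.INTER_CUBIC))
    print(n,viewer.calibration(n))
print(robot.get_obs())
E
```

```text
scene {'fx': 358.69061716417053, 'fy': 358.69061716417053, 'cx': 259.43052150354526, 'cy': 190.21593250812174, 'R': array([[-0.694427  , -0.71953971,  0.00580915],
       [-0.29553015,  0.27783639, -0.91403986],
       [ 0.65607398, -0.63645074, -0.40558277]]), 't': array([0.36177771, 0.26852827, 0.64732933])}
top {'fx': 391.1551412647204, 'fy': 391.1551412647204, 'cx': 262.4382275652616, 'cy': 192.46414406694893, 'R': array([[-0.02393384, -0.99969026,  0.00682336],
       [-0.99137063,  0.02285362, -0.12908132],
       [ 0.1288854 , -0.00985389, -0.99161054]]), 't': array([0.02491659, 0.55479791, 1.22309353])}
{'time': 0.1, 'joint_positions': array([-1.41812521e+00,  8.78796248e-02,  1.37207452e+00, -2.74981530e-05,
        1.68360505e+00, -1.03154064e-01]), 'qvel': array([-3.60319747e-06, -3.12733819e-03, -3.22514488e-03,  4.02388539e-04,
        8.07362605e-04,  1.54371027e-03]), 'joint_torque': array([ 2.46904041e-03, -3.41252053e+01, -3.03299689e+01,  7.20861135e-02,
        3.04131838e-02, -9.79441893e-05]), 'tool_pos': array([ 0.13905681, -0.53162557,  0.20443654]), 'ee_rot': array([-3.13963376e+00, -1.75312409e-04,  2.55821936e-01]), 'wrist_force': array([ 0.13690467, -0.32297863,  0.32479073]), 'wrist_torque': array([ 0.00148283,  0.00071507, -0.00143377]), 'finger_force': 0.0, 'width': 0.09414612446896206}
```

View pics/scene0b.png

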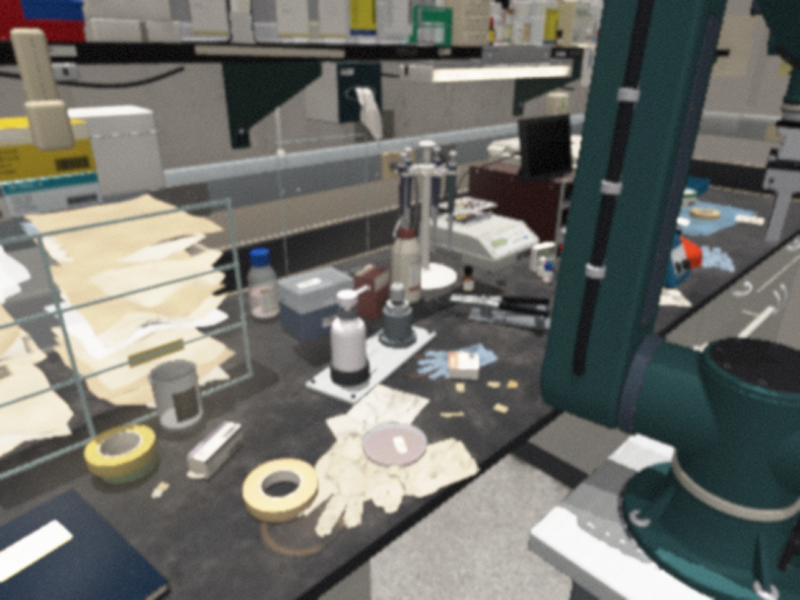

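View pics/top0b.png

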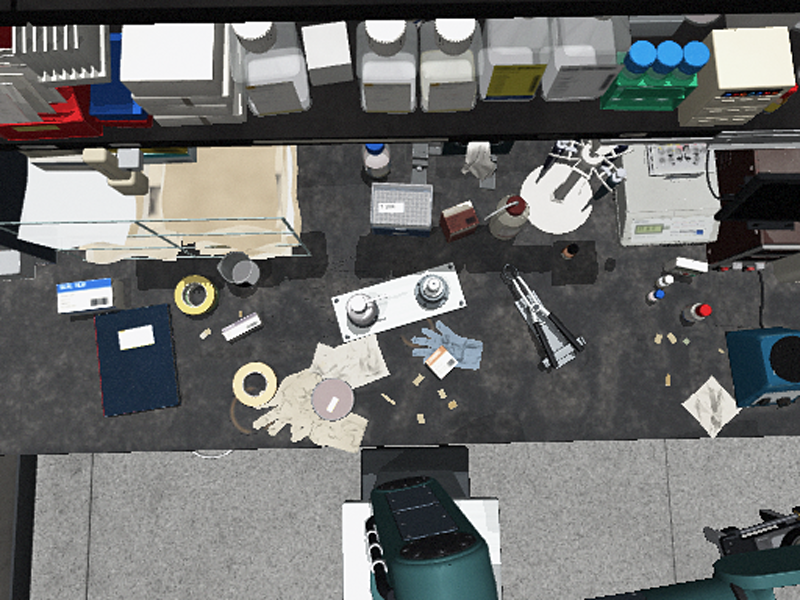

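The overview shows the bottle cap near (358,305), the spindle near (432,288), and the pliers with the ring at (508,270) and handles at (565,355) in the 800x600 top view. I'll enlarge those areas.

Run:
```python
import cv2
im=cv2.imread("pics/top0.png")[155:245,205:385]; cv2.imwrite("pics/c1.png",cv2.resize(im,None,fx=4.4,fy=4.4,interpolation=cv2.INTER_CUBIC))
im=cv2.imread("pics/scene0.png")[165:265,190:360]; cv2.imwrite("pics/c2.png",cv2.resize(im,None,fx=4.7,fy=4.7,interpolation=cv2.INTER_CUBIC))
```

```text
(no output)
```

View pics/c1.png

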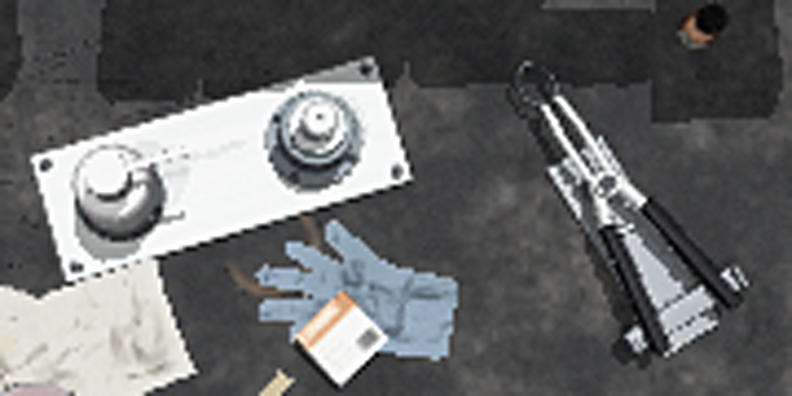

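View pics/c2.png

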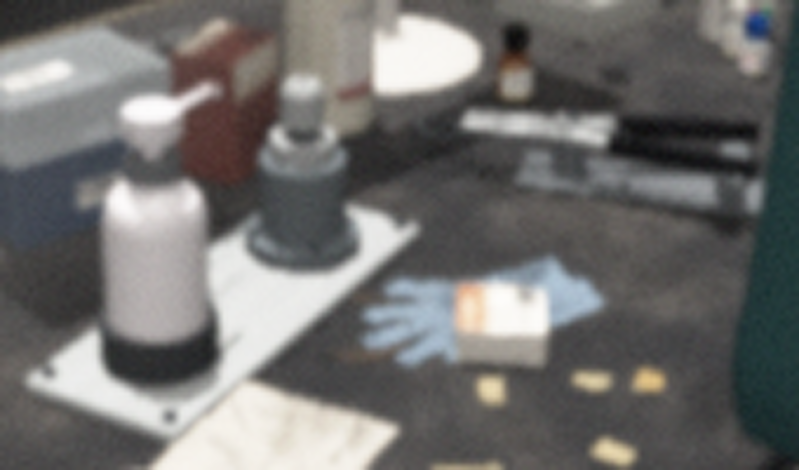

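Top crop: cap top (108,172), spindle end (320,117), ring (532,88), pivot (606,185), handle ends (738,300)/(655,350). Scene crop: cap top (150,107), spindle end (303,82).

```bash
cat > h.py <<'E'
import numpy as np
from bench import robot, viewer
def bp(n,u,v,z):
    c=viewer.calibration(n);R=c["R"];t=c["t"]
    d=R.T@np.array([(u-c["cx"])/c["fx"],(v-c["cy"])/c["fy"],1]);o=-R.T@t
    return o+d*(z-o[2])/d[2]
def proj(n,X):
    c=viewer.calibration(n);p=c["R"]@np.array(X)+c["t"]
    return c["fx"]*p[0]/p[2]+c["cx"],c["fy"]*p[1]/p[2]+c["cy"]
def T(u,v,z): return bp("top",205+(u+.5)/4.4-.5,155+(v+.5)/4.4-.5,z)
def S(u,v,z): return bp("scene",190+(u+.5)/4.7-.5,165+(v+.5)/4.7-.5,z)
E
python3 - <<'E'
from h import *
np.set_printoptions(precision=4,suppress=True)
sc=[T(*p,.01) for p in((45,163),(366,68),(398,172),(76,267))]
print("screws",sc,"mean",np.mean(sc,0),[np.linalg.norm(sc[i]-sc[(i+1)%4]) for i in range(4)])
cap=T(108,172,.159);sp=T(320,117,.119)
print("cap",cap,S(150,107,.159),"spin",sp,S(303,82,.119),np.linalg.norm((cap-sp)[:2]))
for n,p in dict(ring=(532,88,.026),pivot=(606,185,.045),hr=(738,300,.044),hl=(655,350,.044),jr=(648,203,.044),jl=(606,228,.044)).items(): print(n,T(*p))
E
```

```text
screws [array([0.5649, 0.1678, 0.01  ]), array([ 0.6314, -0.0741,  0.01  ]), array([ 0.552 , -0.0955,  0.01  ]), array([0.4866, 0.1455, 0.01  ])] mean [0.5587 0.0359 0.01  ] [np.float64(0.25090996694355444), np.float64(0.08223271751679234), np.float64(0.24969069447189618), np.float64(0.08133104582972848)]
cap [0.5378 0.1096 0.159 ] [0.5422 0.1085 0.159 ] spin [ 0.5776 -0.0331  0.119 ] [ 0.5826 -0.0376  0.119 ] 0.1481213437210448
ring [ 0.6106 -0.1957  0.026 ]
pivot [ 0.5346 -0.2429  0.045 ]
hr [ 0.4492 -0.3342  0.044 ]
hl [ 0.4148 -0.2724  0.044 ]
jr [ 0.5209 -0.273   0.044 ]
jl [ 0.5034 -0.2416  0.044 ]
```

```bash
cat >> h.py <<'E'
from scipy.spatial.transform import Rotation as Ro
def go(p,yaw=None,o=None):
    o=robot.get_obs();R=Ro.from_euler('xyz',o["ee_rot"]);y0=o["ee_rot"][2]
    t=Ro.from_euler('xyz',[np.pi,0,y0 if yaw is None else yaw])
    print("row",np.round(R.inv().apply(np.array(p)-o["tool_pos"])/.2,3),np.round((R.inv()*t).as_rotvec(degrees=True)/30,3))
    print("at",o["tool_pos"].round(4),o["ee_rot"].round(3),"F",o["wrist_force"].round(2),"w",round(o["width"],4),"t",o["time"],"q6",o["joint_positions"][5].round(2))
E
python3 -c "
from h import *
go([.5395,.109,.19])"
```

```text
row [ 2.748 -2.592  0.078] [-0.004 -0.     0.   ]
at [ 0.1391 -0.5316  0.2044] [-3.14  -0.     0.256] F [ 0.14 -0.32  0.32] w 0.0941 t 0.1 q6 -0.1
```

```bash
R='[0.916,-0.864,0,0,0,0]'; python3 -m handwheel '[[0.916,-0.864,0,0,0,0],[0.916,-0.864,0,0,0,0],[0.916,-0.864,0,0,0,0],[0.916,-0.864,0,0,0,0],[0.916,-0.864,0,0,0,0],[0.916,-0.864,0,0,0,0],[0.916,-0.864,0,0,0,0],[0.916,-0.864,0,0,0,0],[0.916,-0.864,0,0,0,0],[0.916,-0.864,0,0,0,0]]' 1
python3 -m handwheel '[[0.916,-0.864,0,0,0,0],[0.916,-0.864,0,0,0,0],[0.916,-0.864,0,0,0,0],[0.916,-0.864,0,0,0,0],[0.916,-0.864,0,0,0,0],[0.916,-0.864,0,0,0,0],[0.916,-0.864,0,0,0,0],[0.916,-0.864,0,0,0,0],[0.916,-0.864,0,0,0,0],[0.916,-0.864,0,0,0,0]]'
python3 -m handwheel '[[0.916,-0.864,0,0,0,0],[0.916,-0.864,0,0,0,0],[0.916,-0.864,0,0,0,0],[0.916,-0.864,0,0,0,0],[0.916,-0.864,0,0,0,0],[0.916,-0.864,0,0,0,0],[0.916,-0.864,0,0,0,0],[0.916,-0.864,0,0,0,0],[0.916,-0.864,0,0,0,0],[0.916,-0.864,0,0,0,0]]'
python3 -c "
from h import *
go([.5395,.109,.165])"
```

```text
time: 0.93
tool_pos: [0.272, -0.3195, 0.2052]
ee_rot: [-3.141, 0.001, 0.254]
wrist_force: [-0.4, -0.6, -0.5]
width: 0.0308
finger_force: 0.0
time: 1.77
tool_pos: [0.4056, -0.1071, 0.2052]
ee_rot: [3.141, 0.001, 0.252]
wrist_force: [-0.8, 0.3, 0.2]
width: 0.0005
finger_force: 0.0
time: 2.6
tool_pos: [0.5395, 0.106, 0.2057]
ee_rot: [3.141, 0.0, 0.252]
wrist_force: [-0.2, -0.6, -0.6]
width: 0.0002
finger_force: 0.0
row [ 0.004 -0.015  0.204] [0.001 0.    0.   ]
at [0.5395 0.106  0.2057] [3.141 0.    0.252] F [-0.2  -0.56 -0.64] w 0.0002 t 2.6 q6 1.41
```

```bash
python3 -m handwheel '[[0.004,-0.015,0.1,0,0,0],[0.004,-0.015,0.2,0,0,0],[0.004,-0.015,0.22,0,0,0],[0.004,-0.015,0.235,0,0,0],[0.004,-0.015,0.245,0,0,0],[0.004,-0.015,0.255,0,0,0],[0.004,-0.015,0.262,0,0,0],[0.004,-0.015,0.268,0,0,0],[0.004,-0.015,0.268,0,0,0],[0.004,-0.015,0.268,0,0,0]]'
```

```text
time: 3.43
tool_pos: [0.5404, 0.1111, 0.1528]
ee_rot: [3.14, -0.002, 0.256]
wrist_force: [-1.0, -3.4, 4.5]
width: 0.0005
finger_force: 2.3
```

```bash
python3 -m handwheel '[[0,0,0.004,0,0,0],[0,0,0.008,0,0,0],[0,0,0.012,0,0,0],[0,0,0.015,0,0,0],[0,0,0.015,0,0,0],[0,0,0.015,0,0,0]]'
```

```text
time: 3.93
tool_pos: [0.5405, 0.1112, 0.1512]
ee_rot: [3.14, -0.003, 0.256]
wrist_force: [-2.3, -4.3, 10.7]
width: 0.0006
finger_force: 5.3
```

The cap is at its stop (10.7 N). Next I'll raise, open and head for the pliers.

```bash
python3 -m handwheel '[[0,0,-0.02,0,0,0],[0,0,-0.05,0,0,0],[0,0,-0.2,0,0,0],[0,0,-0.3,0,0,0],[0,0,-0.3,0,0,0],[0,0,-0.3,0,0,0]]' -1
python3 -c "
from h import *
go([.487,-.271,.2],.542)"
```

```text
time: 4.43
tool_pos: [0.5402, 0.1123, 0.2092]
ee_rot: [-3.141, -0.002, 0.256]
wrist_force: [1.2, -0.3, -0.4]
width: 0.0371
finger_force: 0.0
row [-0.744  1.786  0.043] [-0.001 -0.004 -0.545]
at [0.5402 0.1123 0.2092] [-3.141e+00 -2.000e-03  2.560e-01] F [ 1.2  -0.31 -0.43] w 0.0371 t 4.4333 q6 1.42
```

```bash
python3 -m handwheel '[[-0.372,0.893,0,0,0,0],[-0.372,0.893,0,0,0,0],[-0.372,0.893,0,0,0,0],[-0.372,0.893,0,0,0,0],[-0.372,0.893,0,0,0,0],[-0.372,0.893,0,0,0,0],[-0.372,0.893,0,0,0,0],[-0.372,0.893,0,0,0,0]]'
python3 -m handwheel '[[-0.372,0.893,0,0,0,-0.55],[-0.372,0.893,0,0,0,-0.55],[-0.372,0.893,0,0,0,-0.55],[-0.372,0.893,0,0,0,-0.55],[-0.372,0.893,0,0,0,-0.55],[-0.372,0.893,0,0,0,-0.55],[-0.372,0.893,0,0,0,-0.55],[-0.372,0.893,0,0,0,-0.55]]'
python3 -m handwheel '[[0,0,0,0,0,0],[0,0,0,0,0,0],[0,0,0,0,0,0]]'
python3 - <<'E'
from h import *
import cv2
im=viewer.snapshot("top")[155:245,205:385,::-1]; cv2.imwrite("pics/c3.png",cv2.resize(im,None,fx=4.4,fy=4.4,interpolation=cv2.INTER_CUBIC))
im=viewer.snapshot("scene")[125:225,260:400,::-1]; cv2.imwrite("pics/c4.png",cv2.resize(im,None,fx=5,fy=5,interpolation=cv2.INTER_CUBIC))
go([.487,-.271,.08],.542)
E
```

```text
time: 5.1
tool_pos: [0.5124, -0.0792, 0.2071]
ee_rot: [-3.139, 0.002, 0.256]
wrist_force: [0.1, -0.7, 0.1]
width: 0.0906
finger_force: 0.0
time: 5.77
tool_pos: [0.4867, -0.2699, 0.2082]
ee_rot: [-3.14, -0.0, 0.546]
wrist_force: [0.1, 0.3, -0.2]
width: 0.0941
finger_force: 0.0
time: 6.02
tool_pos: [0.4867, -0.2701, 0.2091]
ee_rot: [3.141, -0.0, 0.546]
wrist_force: [-0.1, -0.9, 1.0]
width: 0.0942
finger_force: 0.0
row [0.001 0.003 0.645] [ 0.001 -0.     0.006]
at [ 0.4865 -0.2707  0.2091] [ 3.141 -0.     0.545] F [-0.67  0.14 -0.42] w 0.094 t 6.1167 q6 0.42
```

View pics/c3.png

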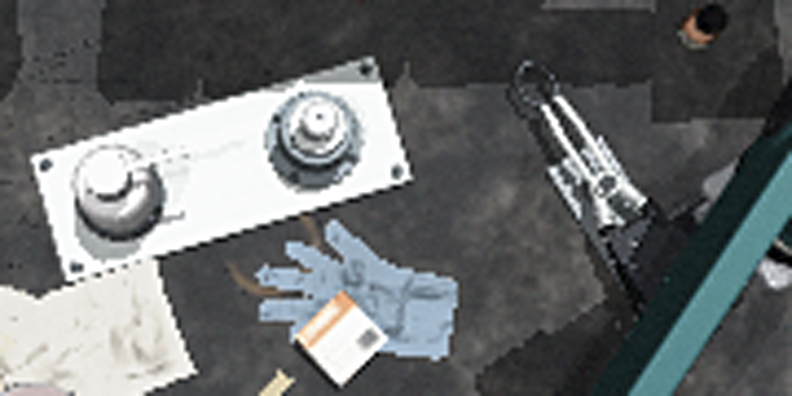

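The cap is back up and nothing else has moved; the gripper now covers the handles at (650,260). Descending to the grasp height, TCP z ≈ 18 mm.

```bash
python3 -m handwheel '[[0,0.003,0.2,0,0,0],[0,0.003,0.4,0,0,0],[0,0.003,0.6,0,0,0],[0,0.003,0.75,0,0,0],[0,0.003,0.85,0,0,0],[0,0.003,0.9,0,0,0],[0,0.003,0.93,0,0,0],[0,0.003,0.955,0,0,0],[0,0.003,0.955,0,0,0],[0,0.003,0.955,0,0,0]]'; python3 -m handwheel '[[0,0,0,0,0,0],[0,0,0,0,0,0]]'; python3 -c "
from h import *
go([.487,-.271,.018],.542)"
```

```text
time: 6.95
tool_pos: [0.4875, -0.2728, 0.0194]
ee_rot: [3.139, -0.001, 0.544]
wrist_force: [-0.2, -0.2, 0.3]
width: 0.0942
finger_force: 0.0
time: 7.12
tool_pos: [0.4874, -0.2728, 0.0194]
ee_rot: [3.139, -0.001, 0.544]
wrist_force: [0.5, -0.6, 0.8]
width: 0.0941
finger_force: 0.0
row [ 0.003 -0.009  0.007] [ 0.005 -0.002  0.003]
at [ 0.4874 -0.2728  0.0194] [ 3.139e+00 -1.000e-03  5.440e-01] F [ 0.51 -0.65  0.76] w 0.0941 t 7.1167 q6 0.42
```

```bash
python3 -m handwheel '[[0.003,-0.009,0.007,0,0,0],[0.003,-0.009,0.007,0,0,0],[0.003,-0.009,0.007,0,0,0],[0.003,-0.009,0.007,0,0,0],[0.003,-0.009,0.007,0,0,0],[0.003,-0.009,0.007,0,0,0],[0.003,-0.009,0.007,0,0,0],[0.003,-0.009,0.007,0,0,0],[0.003,-0.009,0.007,0,0,0],[0.003,-0.009,0.007,0,0,0]]' 1; python3 -m handwheel '[[0,0,0,0,0,0],[0,0,0,0,0,0],[0,0,0,0,0,0],[0,0,0,0,0,0],[0,0,0,0,0,0],[0,0,0,0,0,0],[0,0,0,0,0,0]]'; python3 -c "
from h import *
go([.487,-.271,.14])"
```

```text
time: 7.95
tool_pos: [0.486, -0.2706, 0.0166]
ee_rot: [3.141, 0.0, 0.544]
wrist_force: [-0.5, -0.8, 0.7]
width: 0.0347
finger_force: 29.0
time: 8.53
tool_pos: [0.4861, -0.2705, 0.0166]
ee_rot: [3.141, 0.0, 0.544]
wrist_force: [-0.8, -1.5, 0.7]
width: 0.0344
finger_force: 29.1
row [ 0.003  0.005 -0.617] [0.001 0.    0.   ]
at [ 0.4861 -0.2705  0.0166] [3.141 0.    0.544] F [-0.79 -1.46  0.69] w 0.0344 t 8.5333 q6 0.42
```

```bash
python3 -m handwheel '[[0,0,-0.05,0,0,0],[0,0,-0.15,0,0,0],[0,0,-0.3,0,0,0],[0,0,-0.45,0,0,0],[0,0,-0.58,0,0,0],[0,0,-0.65,0,0,0],[0,0,-0.67,0,0,0],[0,0,-0.67,0,0,0],[0,0,-0.67,0,0,0],[0,0,-0.67,0,0,0]]';  python3 - <<'E'
from h import *
import cv2
im=viewer.snapshot("top")[155:245,205:385,::-1]; cv2.imwrite("pics/c5.png",cv2.resize(im,None,fx=4.4,fy=4.4,interpolation=cv2.INTER_CUBIC))
im=viewer.snapshot("scene")[125:225,230:390,::-1]; cv2.imwrite("pics/c6.png",cv2.resize(im,None,fx=5,fy=5,interpolation=cv2.INTER_CUBIC))
o=robot.get_obs();y=o["ee_rot"][2];p=o["tool_pos"]+.142*np.array([np.cos(y),np.sin(y),0])+[0,0,.0094]
print(p,o["wrist_force"],o["wrist_torque"]);u,v=proj("top",p);print(((u-205+.5)*4.4,(v-155+.5)*4.4));u,v=proj("scene",p);print(((u-230+.5)*5,(v-125+.5)*5))
go([.458,-.109,.14],.544)
E
```

```text
time: 9.37
tool_pos: [0.485, -0.2694, 0.1481]
ee_rot: [-3.137, 0.002, 0.544]
wrist_force: [-0.9, 0.2, -2.9]
width: 0.0343
finger_force: 29.0
[ 0.60664566 -0.19612005  0.15770805] [ 0.25020744 -0.12922189 -2.31589692] [-0.04060248  0.10494619 -0.04313721]
(np.float64(566.3790392172897), np.float64(59.81195156194986))
(np.float64(283.4718713189159), np.float64(151.2196915153507))
row [ 0.299 -0.757  0.044] [-0.007  0.003 -0.   ]
at [ 0.4851 -0.2696  0.1483] [-3.138e+00  2.000e-03  5.440e-01] F [ 0.25 -0.13 -2.32] w 0.0344 t 9.4667 q6 0.42
```

View pics/c5.png

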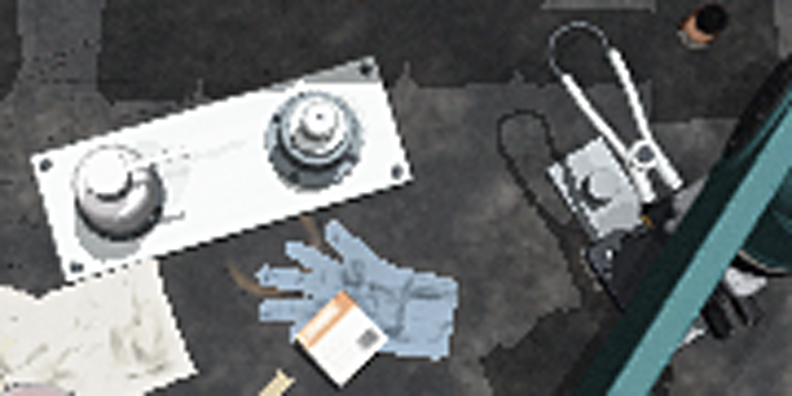

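View pics/c6.png

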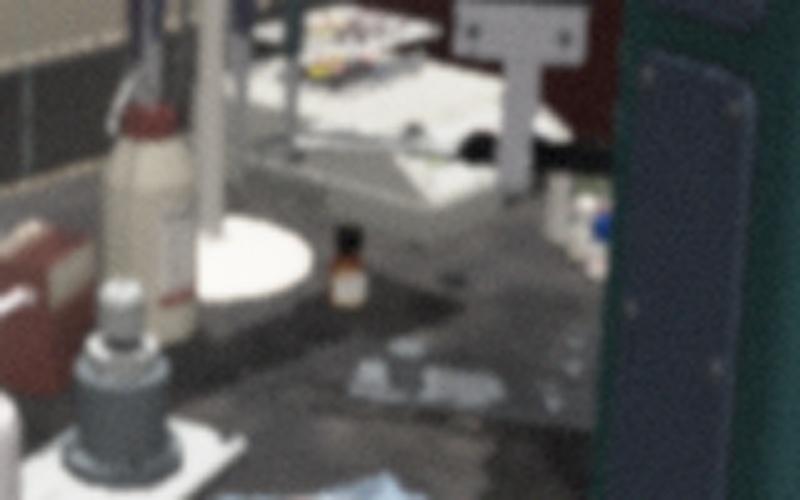

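Run:
```python
from h import *
np.set_printoptions(precision=4,suppress=True)
im=None
r=T(583,60,.157);pv=T(645,155,.175);print(r,pv,np.degrees(np.arctan2(*(r-pv)[1::-1])),np.linalg.norm(r-pv))
for p in((549,50),(617,55),(580,23)):print(T(*p,.158))
import cv2
im=viewer.snapshot("top")[150:205,315:370,::-1]; a=cv2.resize(im,None,fx=7,fy=7,interpolation=cv2.INTER_CUBIC)
im=viewer.snapshot("scene")[130:185,260:340,::-1]; b=cv2.resize(im,None,fx=5,fy=7,interpolation=cv2.INTER_CUBIC)
cv2.imwrite("pics/c7.png",np.hstack([a,b]))
```

```text
[ 0.6061 -0.2077  0.157 ] [ 0.5389 -0.2413  0.175 ] 26.62157146744885 0.07728518736717699
[ 0.6132 -0.1851  0.158 ]
[ 0.6087 -0.2303  0.158 ]
[ 0.631  -0.2067  0.158 ]
```

View pics/c7.png

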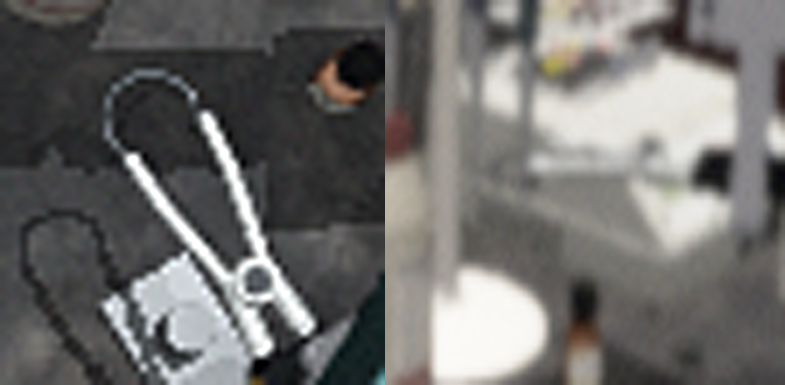

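Run:
```python
from h import *
np.set_printoptions(precision=4,suppress=True)
C=lambda u,v,z:bp("top",315+(u+.5)/7-.5,150+(v+.5)/7-.5,z)
r=C(151,116,.158);t=(C(130,157,.168)+C(205,113,.168))/2
for z in(.17,.18):
  pv=C(258,280,z);d=r-pv;print(r,t,pv,np.degrees(np.arctan2(d[1],d[0])),np.degrees(np.arctan2((t-pv)[1],(t-pv)[0])),np.linalg.norm(d[:2]))
go([.46,-.1,.15])
```

```text
[ 0.6122 -0.2049  0.158 ] [ 0.6021 -0.2094  0.168 ] [ 0.5403 -0.2432  0.17  ] 28.046101219995936 28.715651891886214 0.08148942344516527
[ 0.6122 -0.2049  0.158 ] [ 0.6021 -0.2094  0.168 ] [ 0.539  -0.2408  0.18  ] 26.12088473148508 26.48903181892509 0.08157354760892607
row [ 0.331 -0.793 -0.003] [-0.005  0.002 -0.   ]
at [ 0.4855 -0.2699  0.149 ] [-3.139  0.001  0.544] F [ 0.07  0.07 -1.93] w 0.0347 t 9.5667 q6 0.42
```

The ring is spread, with its centre at (151,116) and the pivot at (258,280) in the left crop. The pliers sit about 4° off the tool yaw, so I'll use the measured ring offset (+0.127, +0.065) from the TCP.

```bash
python3 -c "
from h import *
go([.4523,-.0995,.149],.544)"
```

```text
row [ 0.299 -0.815  0.002] [-0.005  0.002 -0.   ]
at [ 0.4855 -0.2699  0.149 ] [-3.139e+00  1.000e-03  5.440e-01] F [ 0.07  0.07 -1.93] w 0.0347 t 9.5667 q6 0.42
```

```bash
python3 -m handwheel '[[0.02,-0.06,0,0,0,0],[0.06,-0.16,0,0,0,0],[0.1,-0.28,0,0,0,0],[0.15,-0.41,0,0,0,0],[0.2,-0.54,0,0,0,0],[0.24,-0.66,0,0,0,0],[0.28,-0.76,0,0,0,0],[0.3,-0.815,0,0,0,0],[0.3,-0.815,0,0,0,0],[0.3,-0.815,0,0,0,0]]'; python3 -m handwheel '[[0,0,0.035,0,0,0],[0,0,0.07,0,0,0],[0,0,0.07,0,0,0],[0,0,0.07,0,0,0],[0,0,0.07,0,0,0],[0,0,0.07,0,0,0]]'
python3 - <<'E'
from h import *
import cv2
im=viewer.snapshot("top")[165:215,255:320,::-1]; cv2.imwrite("pics/t8.png",im);a=cv2.resize(im,None,fx=7,fy=7,interpolation=cv2.INTER_CUBIC)
im=viewer.snapshot("scene")[165:215,220:285,::-1]; b=cv2.resize(im,None,fx=5,fy=7,interpolation=cv2.INTER_CUBIC)
cv2.imwrite("pics/c8.png",np.hstack([a,b]))
go([.4523,-.0995,.149],.544)
E
```

```text
time: 10.4
tool_pos: [0.453, -0.0997, 0.1506]
ee_rot: [3.14, 0.0, 0.545]
wrist_force: [-0.1, -0.1, -2.2]
width: 0.0348
finger_force: 29.0
time: 10.9
tool_pos: [0.4532, -0.1002, 0.1365]
ee_rot: [3.141, 0.0, 0.543]
wrist_force: [-0.1, -0.5, -2.4]
width: 0.0345
finger_force: 29.0
row [-0.003 -0.005 -0.061] [ 0.001 -0.001 -0.001]
at [ 0.4533 -0.1     0.1367] [ 3.141 -0.     0.543] F [ 0.18 -0.19 -1.49] w 0.0346 t 11.0 q6 0.69
```

View pics/c8.png

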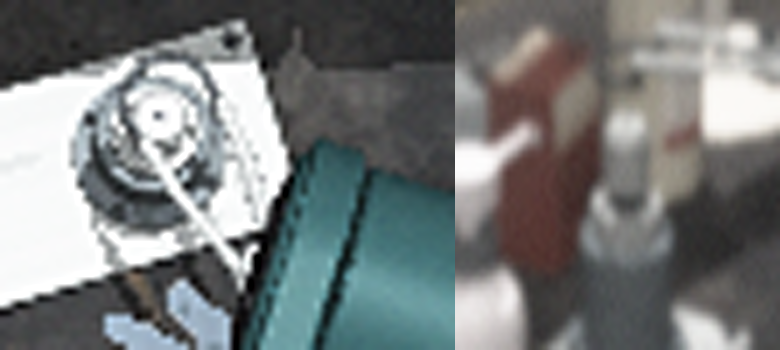

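Run:
```python
from h import *
np.set_printoptions(precision=4,suppress=True)
C=lambda u,v,z:bp("top",255+(u+.5)/7-.5,165+(v+.5)/7-.5,z)
print("ring",C(170,98,.146),C(171,104,.146),"spin",C(158,115,.119))
D=lambda p:(lambda u,v:((u-220+.5)*5+455,(v-165+.5)*7))(*proj("scene",p))
A=lambda p:(lambda u,v:((u-255+.5)*7,(v-165+.5)*7))(*proj("top",p))
o=robot.get_obs()["tool_pos"]
r=o+[.1267,.065,.0094]
print(r,"scene ring",D(r),"top",A(r))
for yaw in(27.2,31.2):
  d=np.array([np.cos(np.radians(yaw)),np.sin(np.radians(yaw)),0])
  c=o+.142*d+[0,0,.0094]
  q=c-.012*d+[0,0,.009];l=np.array([-d[1],d[0],0])
  print(yaw,"tips",D(q+.018*l),D(q-.018*l),A(q+.018*l),A(q-.018*l),A(c),D(c))
print("spindle end",D([.5795,-.0353,.119]),A([.5795,-.0353,.119]))
```

```text
ring [ 0.5811 -0.0364  0.146 ] [ 0.5785 -0.0368  0.146 ] spin [ 0.5783 -0.0325  0.119 ]
[ 0.58   -0.035   0.1461] scene ring (np.float64(627.7041627570386), np.float64(63.06557741336985)) top (np.float64(167.3214687893677), np.float64(101.23315276791047))
27.2 tips (np.float64(638.0914120623972), np.float64(61.26986250974943)) (np.float64(659.4523114307665), np.float64(30.3965506373614)) (np.float64(144.69431981026884), np.float64(143.9576760482483)) (np.float64(220.15850424787754), np.float64(103.27930342103056)) (np.float64(167.567890826066), np.float64(102.17223718149373)) (np.float64(628.3250092038302), np.float64(63.278205530939346))
31.2 tips (np.float64(635.2899058097297), np.float64(69.82928669356878)) (np.float64(652.5650352368172), np.float64(37.74384015476991)) (np.float64(127.54149627562839), np.float64(157.46330244515624)) (np.float64(199.99949721233048), np.float64(111.60816214268948)) (np.float64(147.36376847641964), np.float64(113.97272088034967)) (np.float64(622.8551146808796), np.float64(72.04664434152198))
spindle end (np.float64(628.599809558858), np.float64(126.59833502081821)) (np.float64(164.95837942296168), np.float64(112.52776149458543))
```

```bash
cat > fit.py <<'E'
from h import *
import cv2
from scipy.ndimage import map_coordinates as mc
th=np.radians(np.arange(0,360,4))
def circ(n,c,r,z,a=th):
    X=np.c_[c[0]+r*np.cos(a),c[1]+r*np.sin(a),np.full(a.size,z)]
    return np.array([proj(n,x) for x in X]).T[::-1]
def best(score,c0,w=.009):
    g=np.arange(-w,w+1e-9,.001);S=[(score(c0+[i,j]),i,j) for i in g for j in g]
    S.sort(reverse=True);b=np.array([s[1:] for s in S[:6]]);return (c0+b.mean(0)).round(4),b.std(0).round(4),round(S[0][0],1),round(np.median([s[0] for s in S]),1)
c0=np.array([.5795,-.0353])
def ring(n,z,a=th+.0):
    im=viewer.snapshot(n)[:,:,::-1].astype(float);ref=cv2.imread(f"pics/{n}0.png").astype(float)
    d=np.abs(im-ref).sum(2)
    a=np.radians(np.arange(-80,135,4))   # arc away from handles (pliers yaw 27)
    return best(lambda c:np.minimum(mc(d,circ(n,c,.019,z,a),order=1),120).mean(),c0)
def spin(n):
    g=cv2.imread(f"pics/{n}0.png",0).astype(float)
    out=[]
    for R,z in((.013,.117),(.011,.119),(.02,.085),(.027,.0805)):
        def s(c): # radial contrast
            return abs((mc(g,circ(n,c,R-.0015,z),order=1)-mc(g,circ(n,c,R+.0015,z),order=1)).mean())
        out.append((R,)+best(s,c0,.007))
    return out
if __name__=="__main__":
    z=robot.get_obs()["tool_pos"][2]+.0094
    print("model",(robot.get_obs()["tool_pos"][:2]+[.1267,.065]))
    print("ring top",ring("top",z));print("ring scene",ring("scene",z))
    for n in("top","scene"):
        for s in spin(n):print(n,s)
E
python3 fit.py
```

```text
model [ 0.57995266 -0.03504948]Traceback (most recent call last):
  File "fit.py", line 28, in <module>
    print("ring top",ring("top",z));print("ring scene",ring("scene",z))
                     ~~~~^^^^^^^^^
  File "fit.py", line 16, in ring
    return best(lambda c:np.minimum(mc(d,circ(n,c,.019,z,a),order=1),120).mean(),c0)
  File "fit.py", line 9, in best
    g=np.arange(-w,w+1e-9,.001);S=[(score(c0+[i,j]),i,j) for i in g for j in g]
                                    ~~~~~^^^^^^^^^^
  File "fit.py", line 16, in <lambda>
    return best(lambda c:np.minimum(mc(d,circ(n,c,.019,z,a),order=1),120).mean(),c0)
                                         ~~~~^^^^^^^^^^^^^^
  File "fit.py", line 7, in circ
    return np.array([proj(n,x) for x in X]).T[::-1]
                     ~~~~^^^^^
  File "h.py", line 8, in proj
    c=viewer.calibration(n);p=c["R"]@np.array(X)+c["t"]
ValueError: time passes only in moves, steps and waits
```

```bash
sed -i '2a K={n:viewer.calibration(n) for n in("top","scene")}' h.py; sed -i 's/c=viewer.calibration(n)/c=K[n]/' h.py; python3 fit.py
```

```text
model [ 0.57994189 -0.03496428]
ring top (array([ 0.58  , -0.0353]), array([0.0005, 0.0008]), np.float64(116.3), np.float64(58.7))
ring scene (array([ 0.572 , -0.0423]), array([0.001 , 0.0008]), np.float64(43.9), np.float64(28.5))
top (0.013, array([ 0.58  , -0.0298]), array([0.0005, 0.001 ]), np.float64(42.4), np.float64(11.8))
top (0.011, array([ 0.5765, -0.0328]), array([0.0008, 0.0005]), np.float64(43.9), np.float64(15.0))
top (0.02, array([ 0.5777, -0.0325]), array([0.0007, 0.0007]), np.float64(56.7), np.float64(10.7))
top (0.027, array([ 0.5862, -0.0315]), array([0.0005, 0.0011]), np.float64(31.5), np.float64(6.0))
scene (0.013, array([ 0.5825, -0.0358]), array([0.0008, 0.001 ]), np.float64(23.2), np.float64(16.0))
scene (0.011, array([ 0.5797, -0.0323]), array([0.0007, 0.0008]), np.float64(23.7), np.float64(16.2))
scene (0.02, array([ 0.5805, -0.0351]), array([0.0008, 0.0007]), np.float64(18.2), np.float64(9.1))
scene (0.027, array([ 0.5803, -0.0398]), array([0.0036, 0.0052]), np.float64(11.8), np.float64(8.3))
```

```bash
python3 -c "
from h import *
go([.4508,-.0974,.124],.544)"
```

```text
row [-0.004 -0.017  0.064] [ 0.001 -0.001 -0.   ]
at [ 0.4532 -0.0999  0.1367] [ 3.141 -0.     0.544] F [-0.31 -0.06 -2.8 ] w 0.0344 t 11.15 q6 0.69
```

```bash
python3 -m handwheel '[[-0.002,-0.008,0,0,0,0],[-0.004,-0.017,0.02,0,0,0],[-0.004,-0.017,0.04,0,0,0],[-0.004,-0.017,0.064,0,0,0],[-0.004,-0.017,0.064,0,0,0],[-0.004,-0.017,0.064,0,0,0],[-0.004,-0.017,0.064,0,0,0]]'; python3 fit.py | head -2; python3 -m handwheel '[[0,0,0.02,0,0,0],[0,0,0.04,0,0,0],[0,0,0.06,0,0,0],[0,0,0.075,0,0,0],[0,0,0.075,0,0,0],[0,0,0.075,0,0,0],[0,0,0.075,0,0,0]]';python3 fit.py|head -2; python3 -c "
from h import *
go([.4508,-.0974,.0796],.544)"
```

```text
time: 11.73
tool_pos: [0.4506, -0.0973, 0.1235]
ee_rot: [-3.141, 0.0, 0.544]
wrist_force: [0.8, 0.2, -3.1]
width: 0.0347
finger_force: 29.0
model [ 0.57727396 -0.03228844]
ring top (array([ 0.5753, -0.0323]), array([0.0007, 0.0008]), np.float64(118.7), np.float64(58.5))
time: 12.42
tool_pos: [0.4507, -0.0973, 0.1087]
ee_rot: [3.141, -0.0, 0.544]
wrist_force: [-0.4, -0.1, -2.3]
width: 0.0346
finger_force: 29.0
model [ 0.57737565 -0.03233371]
ring top (array([ 0.5763, -0.033 ]), array([0.0011, 0.0005]), np.float64(119.9), np.float64(57.0))
row [-0.     0.     0.147] [ 0.001 -0.    -0.   ]
at [ 0.4508 -0.0974  0.1089] [ 3.141 -0.     0.544] F [ 0.53 -0.42 -2.71] w 0.0347 t 12.5167 q6 0.69
```

```bash
python3 -m handwheel '[[0,0,0.015,0,0,0],[0,0,0.03,0,0,0],[0,0,0.045,0,0,0],[0,0,0.055,0,0,0],[0,0,0.055,0,0,0],[0,0,0.055,0,0,0],[0,0,0.055,0,0,0]]';python3 fit.py|head -3
```

```text
time: 13.1
tool_pos: [0.4507, -0.0973, 0.0977]
ee_rot: [3.141, -0.0, 0.544]
wrist_force: [0.7, -0.3, -2.3]
width: 0.0342
finger_force: 29.0
model [ 0.57735666 -0.03230407]
ring top (array([ 0.5765, -0.0321]), array([0.0008, 0.0007]), np.float64(120.0), np.float64(56.1))
ring scene (array([ 0.5708, -0.0288]), array([0.0005, 0.001 ]), np.float64(48.4), np.float64(29.1))
```

```bash
python3 -c "
from h import *
go([.4508,-.0974,.0796],.544)
import cv2
im=viewer.snapshot('top')[165:215,255:310,::-1]; a=cv2.resize(im,None,fx=7,fy=8,interpolation=cv2.INTER_CUBIC)
im=viewer.snapshot('scene')[165:215,230:280,::-1]; b=cv2.resize(im,None,fx=8,fy=8,interpolation=cv2.INTER_CUBIC)
cv2.imwrite('pics/c9.png',np.hstack([a,b]))
"
```

```text
row [0.    0.    0.091] [ 0.001 -0.    -0.   ]
at [ 0.4508 -0.0974  0.0979] [ 3.141 -0.     0.544] F [ 0.04  0.22 -2.58] w 0.0349 t 13.2 q6 0.69
```

View pics/c9.png

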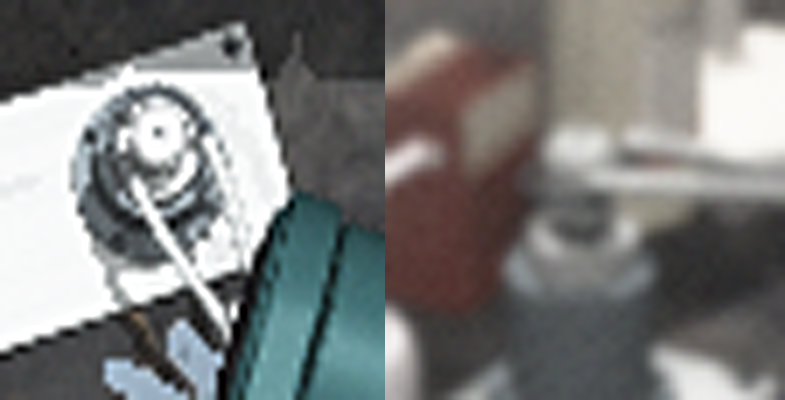

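The ring is round the spindle with a clear gap (ring's outer edge ≈(523,180), spindle's left edge ≈(548,150) in the right half), and the jaws look level. Now down to the groove.

```bash
python3 -m handwheel '[[0,0,0.02,0,0,0],[0,0,0.04,0,0,0],[0,0,0.06,0,0,0],[0,0,0.075,0,0,0],[0,0,0.085,0,0,0],[0,0,0.09,0,0,0],[0,0,0.09,0,0,0],[0,0,0.09,0,0,0],[0,0,0.09,0,0,0],[0,0,0.09,0,0,0]]';python3 fit.py|head -2;python3 -c "
from h import *
go([.4508,-.0974,.0798],.544)"
```

```text
time: 14.13
tool_pos: [0.4508, -0.0974, 0.0799]
ee_rot: [3.141, -0.0, 0.544]
wrist_force: [0.1, -0.9, -2.3]
width: 0.0342
finger_force: 29.0
model [ 0.57749765 -0.03237188]
ring top (array([ 0.5778, -0.0331]), array([0.0011, 0.0007]), np.float64(120.0), np.float64(61.4))
row [0. 0. 0.] [ 0.001 -0.    -0.   ]
at [ 0.4508 -0.0974  0.0799] [ 3.141 -0.     0.544] F [-0.37 -0.45 -3.2 ] w 0.0346 t 14.2333 q6 0.69
```

I'll check the height with a gentle 1.5 mm dip; the flange should not be touched.

```bash
for i in 1 2; do python3 -c "
from h import *
f=[]
for i in range(6):
  viewer.snapshot('top');f.append(robot.get_obs()['wrist_force'])
o=robot.get_obs();print(np.mean(f,0).round(2),o['tool_pos'].round(4),o['wrist_torque'].round(3))"; [ $i = 1 ] && python3 -m handwheel '[[0,0,0.004,0,0,0],[0,0,0.0075,0,0,0],[0,0,0.0075,0,0,0],[0,0,0.0075,0,0,0]]' >/dev/null; done; python3 -m handwheel '[[0,0,-0.004,0,0,0],[0,0,-0.0075,0,0,0],[0,0,-0.0075,0,0,0],[0,0,-0.0075,0,0,0],[0,0,-0.0075,0,0,0],[0,0,-0.0075,0,0,0]]'
```

```text
[ 0.03 -0.21 -2.44] [ 0.4507 -0.0973  0.0797] [-0.113  0.022  0.044]
[-0.23 -0.41 -1.98] [ 0.4506 -0.0973  0.0782] [-0.027  0.113  0.025]
time: 15.67
tool_pos: [0.4506, -0.0973, 0.0796]
ee_rot: [-3.142, 0.0, 0.544]
wrist_force: [0.4, -0.0, -1.2]
width: 0.0347
finger_force: 29.0
```

```bash
python3 -c "
from h import *
f=[];q=[]
for i in range(12):
  viewer.snapshot('top');o=robot.get_obs();f.append(o['wrist_force']);q.append(o['wrist_torque'])
print(np.mean(f,0).round(2),np.mean(q,0).round(3),np.std(q,0).round(3),o['tool_pos'].round(4),o['finger_force'])
if abs(np.mean(f,0)[2]+2.4)<.6: print(robot.close_job())"
```

```text
[-0.03  0.15 -1.69] [-0.047  0.011  0.004] [0.036 0.032 0.031] [ 0.4506 -0.0973  0.0797] 29.02260237839073
```

```bash
python3 -m handwheel '[[0,0,-0.003,0,0,0],[0,0,-0.003,0,0,0],[0,0,-0.003,0,0,0],[0,0,-0.003,0,0,0]]'; python3 -c "
from h import *
f=[]
for i in range(24):
  viewer.snapshot('top');o=robot.get_obs();f.append(o['wrist_force'])
print(np.mean(f,0).round(2),np.std(f,0).round(2),o['tool_pos'].round(4))"; python3 fit.py|head -2
```

```text
time: 16.6
tool_pos: [0.4506, -0.0973, 0.0803]
ee_rot: [3.141, 0.0, 0.544]
wrist_force: [1.2, -0.1, -2.5]
width: 0.0345
finger_force: 29.0
[ 0.01 -0.21 -2.27] [0.42 0.42 0.46] [ 0.4506 -0.0973  0.0803]
model [ 0.57732914 -0.03230564]
ring top (array([ 0.5777, -0.0331]), array([0.0007, 0.0007]), np.float64(120.0), np.float64(61.1))
```

```bash
python3 -c "
from bench import robot
print(robot.close_job())"
```

```text
the job is handed in; nothing more can be done
None
```

I pressed the cap to its stop and it sprang back up. The spread ring is now at the groove, held by the pliers, with a wrist force of about 2.3 N (the pliers alone weigh 2.2 N). The job is handed in, but no verdict was returned.

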